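# Move a covered saucepan onto the galley hob and turn its handle in

### The arm

A 6-joint arm with a two-finger parallel gripper is mounted at the origin on the work surface. World frame = base frame: x ahead of the robot, y to its left, z up, the work surface at z = 0. Lengths are in m, angles in rad, forces in N, time in s.
With the tool pointing down it reaches from about 0.275 to 0.975 m from the base axis. Payload 8.4 kg.
Tool frame: the origin (TCP) lies at the very end of the fingers, on their centre line; the grasp point (between the pads) lies 19 mm behind it (bot.tcp_to_grasp is the distance from the TCP to the grasp point, in m); z points along the fingers, y is the line along which they close (so a half turn about z gives the same grasp; the last joint's range is limited). The gripper opens to 92 mm and grips with 3 to 60 N. Pads are 20 mm wide; open, the fingers measure 128 mm over their backs; the gripper's body (75 mm by 189 mm) begins 69 mm behind the grasp point.
Start: joints at [-1.204, 0.353, 1.633, -0, 1.155, -0.002], TCP at [0.225, -0.583, 0.193] pointing down, gripper open.
Joint ranges: [-2.63, 2.63], [-0.92, 2.1], [0.06, 2.66], [-1.3, 4.44], [0, 2.69], [-3.02, 3.02]. Speed limits (rad/s): [2.22, 2.22, 2.79, 3.14, 3.14, 3.14].

### API

Orientations are given as a rotation vector (axis times angle).
In Python, from plant import bot, camera, camera_info, order gives the robot as it stands.
- The arm moves only by the tool servo_tool, never from a script. Its argument "increments" is a list that holds one entry, the list of rows, each a list of 7 numbers: the turn, a rotation vector about the tool's x, y, z normalised to -1 to 1, where 1 is 4 degrees, then the shift along the tool's x, y, z normalised to -1 to 1, where 1 is 6 cm, then the closure, from 0 (fully open) to 1 (shut). In form: [[[ax, ay, az, dx, dy, dz, jaw], ...]]. A call has 1 to 10 rows; each row shifts and turns the commanded pose from where the row before left it, along the tool's axes as they then stand; what a row does not reach is not made up. A row lasts 1/8 s, in which the tool goes at most 62.5 mm and 10.7 degrees, less where a joint would pass 70% of its speed; a pose out of reach is approached as far as the arm can. A call with a number of a shift or a turn outside -1 to 1 is refused whole. A call with a gripper value outside its range is refused whole. The fingers move at their own pace and stop on an object; "squeeze" is the grip in N (left out, the last holds). Time passes only in rows, so rows that do not move let the fingers close. It gives the time, the measured TCP pose, the force, the opening and the grip force at its end, in the units of the state.
- bot.get_state(): the state, without advancing time (a new reading comes with each control period).
- camera(name): name is "side" or "top"; returns the picture (480x640x3 uint8, red, green, blue); there is no depth.
- camera_info(name): a dict with "intrinsics" (3x3 intrinsics, pixels), "extrinsics" (4x4, takes a point from camera to world coordinates). Camera axes: x right, y down, z forward; pixel columns grow to the right and rows downward; lengths in m; the calibration is good to about 2 mm. A picture is of the moment at which its call begins. camera_info takes no time and is no camera call.
- order.close_job(): hands the job in; it is judged then, once.
The state is a dict: "time_s": time; "joints": joint angles; "qd": joint speeds; "joint_efforts": joint torques, N m; "tool_pos": TCP position; "eef_rot": TCP orientation; "ft_force": force on the tool from outside, world axes, zero at the start; "ft_torque": the same for the moment, N m; "grip_width": finger opening in m; "grasp_force": force on a finger pad.
Only numpy, scipy, OpenCV 4.12 (cv2) and the standard library are available. Lean on these libraries where they do the work, as an engineer would, in place of code of your own. Each camera call takes 0.05 s, during which the arm holds its last target. There are 200 camera calls.

### The job

Lift the covered saucepan off its cork stand by the red carrying bar on its lid and set it down gently inside the steel keeper ring on the middle of the hob, its handle still pointing out over the front edge (towards the robot), and let go. Then take it by the long handle and swing that inward so that it lies over the empty side ring, away from the skillet. Do not push the skillet, the copper milk pan or the canister about, and leave the saucepan standing level in its keeper ring.

Things in the scene. Friction and masses are not known exactly. Their poses are not given: they have to be found in the camera images.
- pan_mid (a point): Centre of the loose steel saucepan (136 mm across, 144 mm over the clamped lid's edge; lid top 87 mm above the underside; 0.5 to 0.9 kg). Its underside is 40 mm below this point. z points up. Its level black handle runs out along -x of this frame, 85 to 215 mm from the pan's axis, 18 mm wide, 14 mm thick, its centre line 20 mm above this point.
- bar_mid (a point): Centre of the red carrying bar above the saucepan's lid, on the pan's axis, 118 mm above its underside: 56 mm long (x of this frame), 16 mm wide (y), 22 mm high, with 20 mm of free space between its underside and the lid. The bar turns freely on its spindle about the vertical: it carries the pan but does not steer it, and the pan keeps roughly its own heading in the air.
- stand_top (a point): Centre of the top of the fixed cork-topped stand (120 mm across, 40 mm high) on which the saucepan starts. It is to the left or to the right of the hob.
- hob: The fixed black glass three-ring hob, a slab 400 mm (x) by 560 mm (y) by 14 mm; origin at the centre of its underside. Its -x side is the front edge (the robot's side), y is to the left.
- keeper (a point): Centre of the hob's middle front ring, on the glass (14 mm above the counter), 180 mm behind the hob's front edge. Around it stands a fixed steel keeper ring: 150 mm inner diameter, 8 mm thick, 12 mm high. The saucepan stands on the glass inside it with 7 mm to spare all round and can turn there. Axes as the hob's: -x to the front edge, y left.
- front (a point): Middle of the hob's front edge, on the glass, 180 mm from the keeper towards the robot. Axes as the hob's.
- ring_left (a point): Centre of the hob's left ring mark on the glass, 200 mm to the left (+y of the hob) of the keeper. The skillet stands on this ring or on the right one; the other is empty.
- ring_right (a point): Centre of the hob's right ring mark on the glass, 200 mm to the right (-y of the hob) of the keeper. Empty if the skillet is on the left.
- skillet_mid (a point): Centre, half-way up, of the dark steel skillet (170 mm across at the rim, 42 mm high, wooden handle along +x of this frame to 233 mm out), loose on the left or right ring. Leave it alone.
- milkpan_mid (a point): Centre, half-way up, of the copper milk pan (120 mm across, 62 mm high, black handle along +x of this frame to 167 mm out), loose on the ring behind the keeper. Leave it alone.
- canister_mid (a point): Centre, half-way up, of the pale storage canister with a wooden lid (86 mm across, 120 mm high), loose on the counter on the other side of the hob from the stand. Leave it alone.
Not all that is in view belongs to the job. Leave any black, green or yellow look-alike of the part that bears stand_top alone.

How it is judged:
On the way, in this order (a step that is already met when the one before it is completed fails the run):
1. the saucepan is lifted clear of its stand (z of pan_mid in the frame of stand_top above 0.055 m), for 0.1 s.
2. the saucepan stands in the keeper ring, let go, its handle pointing out over the front edge (within about 65 degrees of straight out) (horizontal distance between pan_mid and keeper below 0.011 m and z of pan_mid in the frame of keeper below 0.044 m and angle between pan_mid's own z axis and vertical below 0.06 rad and linear speed of saucepan below 0.02 m/s and contact force between the fingers and saucepan below 0.2 N and x of front in the frame of pan_mid below -0.078 m), for 0.2 s.
At the end, for the whole second after the job is handed in: The saucepan stands level on the glass inside the keeper ring (axis within 11 mm of its centre), at rest and let go; its handle lies over the empty side ring (the ring's centre within 50 mm of the handle's centre line, seen from above) and points away from the skillet (horizontal distance between pan_mid and keeper below 0.011 m and z of pan_mid in the frame of keeper below 0.044 m and angle between pan_mid's own z axis and vertical below 0.06 rad and linear speed of saucepan below 0.02 m/s and ((x of ring_left in the frame of pan_mid below -0.15 m and y of ring_left in the frame of pan_mid between -0.05 and 0.05 m) or (x of ring_right in the frame of pan_mid below -0.15 m and y of ring_right in the frame of pan_mid between -0.05 and 0.05 m)) and x of skillet_mid in the frame of pan_mid above 0.1 m); the robot touches nothing.
It fails at once if the skillet is shifted by more than 20 mm (distance of skillet_mid from where it was at the start of the episode above 0.02 m).
It fails at once if the milk pan is shifted by more than 20 mm (distance of milkpan_mid from where it was at the start of the episode above 0.02 m).
It fails at once if the canister is shifted by more than 20 mm (distance of canister_mid from where it was at the start of the episode above 0.02 m).
It fails at once if the saucepan is banged or pressed onto the hob with more than 60 N (contact force between saucepan and hob above 60 N).
It fails at once if the saucepan is tipped by more than 35 degrees (angle between pan_mid's own z axis and vertical above 0.6 rad).
It also fails if it takes over 64 s, if anything falls off the work surface, if the arm or the gripper's body presses on something with over 40 N, if the wrist force passes 120 N, or if a joint passes its speed limit or range.

## Working session

There is one attempt and no reset: what is moved stays moved. The work goes in short steps, Python scripts to look and compute and a tool call to move; the robot and the scene stay as the last step left them, time stands still between calls to the robot, and variables do not carry over. Pictures are saved under pics/ and viewed, at most 10 in all, crops included, and the job is handed in when it is done.

Besides the shell and the picture viewer there is one more tool, called after "Emit:" as name(argument=value, ...), one argument or row to a line, values as JSON. servo_tool: Moves the arm, as the interface text tells. Scaled input: -1 to 1 covers 6 cm each way for a shift and 4 degrees each way for a turn. Its arguments: {"type":"object","properties":{"increments":{"type":"array","items":{"type":"array","items":{"type":"array","items":{"type":"number","minimum":-1,"maximum":1}}}},"squeeze":{"type":"number"}},"required":["increments"]}

```bash
ls; mkdir -p pics
python3 - <<'E'
from plant import bot,camera,camera_info
import cv2,numpy as np
for n in("top","side"):
    im=camera(n); cv2.imwrite(f"pics/{n}0.png",im[:,:,::-1]); i=camera_info(n); print(n,np.round(i["intrinsics"],1).tolist(),np.round(i["extrinsics"],3).tolist())
s=bot.get_state();print(s,bot.tcp_to_grasp)
E
```

```text
pics
top [[499.8, 0.0, 322.2], [0.0, 499.8, 243.2], [0.0, 0.0, 1.0]] [[0.004, -0.991, 0.132, 0.347], [-1.0, -0.005, -0.013, 0.084], [0.014, -0.132, -0.991, 1.505], [0.0, 0.0, 0.0, 1.0]]
side [[475.3, 0.0, 320.3], [0.0, 475.3, 250.8], [0.0, 0.0, 1.0]] [[-0.903, -0.232, 0.362, 0.094], [-0.43, 0.438, -0.789, 0.979], [0.025, -0.868, -0.496, 0.692], [0.0, 0.0, 0.0, 1.0]]
{'time_s': 0.1, 'joints': array([-1.20439486e+00,  3.53583552e-01,  1.63403249e+00, -1.01573881e-05,
        1.15521186e+00, -2.39516435e-03]), 'qd': array([-7.50946376e-05, -2.09731173e-03, -3.32414252e-03, -7.22583857e-04,
        7.75139421e-05,  2.91619761e-03]), 'joint_efforts': array([ 6.96673287e-04, -5.94902408e+01, -3.34925795e+01,  7.00147357e-02,
        1.85367814e-02, -2.00972516e-05]), 'tool_pos': array([ 0.22514197, -0.58254419,  0.19234754]), 'eef_rot': array([-3.08713865e+00, -5.75810874e-01,  3.65409170e-04]), 'ft_force': array([ 0.51325053, -0.3925254 ,  0.02258176]), 'ft_torque': array([-0.02527245, -0.03730185,  0.00038075]), 'grasp_force': 0.0, 'grip_width': 0.09149971795218823} 0.0187
```

View pics/top0.png

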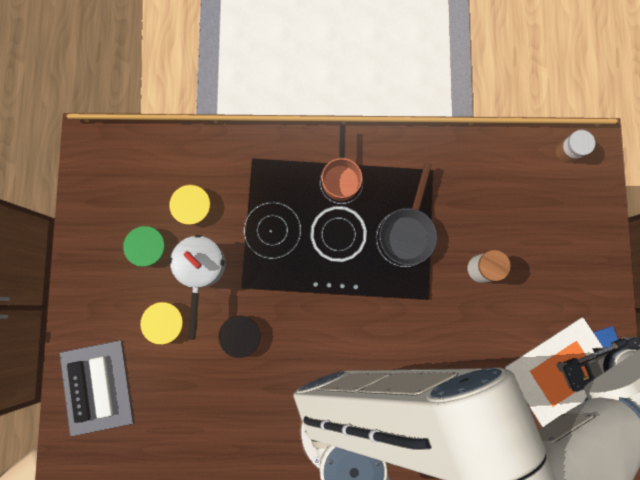

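View pics/side0.png

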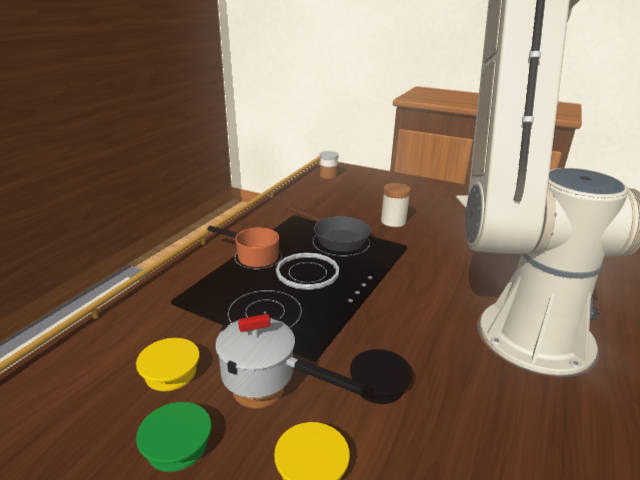

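The top view shows the covered saucepan on the left at (197,262), with its red bar at (192,260) and its handle pointing down the picture towards the robot. The keeper ring is at (339,234), the skillet is on the right ring at (407,238), and the left ring at (272,230) is empty. The look-alikes are yellow (190,205) and (162,323), green (143,246) and black (239,336). None of these carries the pan, so the cork stand is the one under the saucepan, and the side view shows its cork at (257,397).

```bash
cat > h.py <<'E'
from plant import bot,camera,camera_info
import cv2,numpy as np
def ray(n,uv):
    i=camera_info(n);E=i["extrinsics"];d=np.linalg.solve(i["intrinsics"],[uv[0],uv[1],1.]);return E[:3,3],E[:3,:3]@d
def plane(n,uv,z):
    o,d=ray(n,uv);return (o+d*(z-o[2])/d[2])
def tri(a,b):
    o1,d1=ray("top",a);o2,d2=ray("side",b)
    t=np.linalg.lstsq(np.c_[d1,-d2],o2-o1,rcond=None)[0];p,q=o1+t[0]*d1,o2+t[1]*d2;return (p+q)/2,np.linalg.norm(p-q)
def proj(n,p):
    i=camera_info(n);E=i["extrinsics"];c=E[:3,:3].T@(np.array(p)-E[:3,3]);k=i["intrinsics"]@c;return k[:2]/k[2]
def red(im,roi=None):
    h=cv2.cvtColor(im,cv2.COLOR_RGB2HSV);m=(((h[:,:,0]<4)|(h[:,:,0]>176))&(h[:,:,1]>190)&(h[:,:,2]>90)).astype(np.uint8)
    if roi: 
        k=np.zeros_like(m);k[roi[1]:roi[3],roi[0]:roi[2]]=1;m*=k
    n,l,s,c=cv2.connectedComponentsWithStats(m);j=1+s[1:,4].argmax()
    pts=np.argwhere(l==j)[:,::-1].astype(np.float32);return c[j],s[j],cv2.minAreaRect(pts),pts
E
python3 - <<'E'
from h import *
t,s=camera("top"),camera("side")
a=red(t,(150,220,240,300));b=red(s,(210,300,300,350));print(a[:3],b[:3]);print("bar",tri(a[0],b[0]))
r=cv2.boxPoints(a[2]);print("bar corners",[np.round(plane("top",p,.165),3).tolist() for p in r])
g=cv2.cvtColor(t,cv2.COLOR_RGB2GRAY)
m=np.zeros_like(g);m[195:275,302:376]=1
m=((g>110)*m).astype(np.uint8);h=cv2.cvtColor(t,cv2.COLOR_RGB2HSV);m[h[:,:,1]>90]=0
n,l,st,c=cv2.connectedComponentsWithStats(m);j=1+st[1:,4].argmax();pts=np.argwhere(l==j)[:,::-1].astype(np.float32)
W=np.array([plane("top",p,.026)[:2] for p in cv2.convexHull(pts)[:,0]]);print("keeper",st[j],cv2.minEnclosingCircle(W.astype(np.float32)),W.mean(0))
# hob corners
d=((g<35)).astype(np.uint8);d[:150]=0;d[305:]=0;d[:,:235]=0;d[:,440:]=0
d=cv2.morphologyEx(d,cv2.MORPH_OPEN,np.ones((7,7)));q=cv2.boxPoints(cv2.minAreaRect(np.argwhere(d)[:,::-1].astype(np.float32)))
Q=np.array([plane("top",p,.014)[:2] for p in q]);print("hob",np.round(Q,3).tolist(),np.linalg.norm(np.diff(Q,axis=0),axis=1))
# lid (grey, low saturation) 
k=((h[:,:,1]<60)&(g>90)).astype(np.uint8);k[:232]=0;k[292:]=0;k[:,:165]=0;k[:,230:]=0
n,l,st,c=cv2.connectedComponentsWithStats(k);j=1+st[1:,4].argmax();pts=np.argwhere(l==j)[:,::-1].astype(np.float32)
W=np.array([plane("top",p,.04+.078)[:2] for p in cv2.convexHull(pts)[:,0]]);print("lid",st[j],cv2.minEnclosingCircle(W.astype(np.float32)))
hd=(g<40).astype(np.uint8);hd[:288]=0;hd[342:]=0;hd[:,:180]=0;hd[:,:180]=0;hd[:,210:]=0
P=np.argwhere(hd)[:,::-1].astype(np.float32);l=cv2.fitLine(P,cv2.DIST_L2,0,.01,.01).ravel()
W=np.array([plane("top",p,.107)[:2] for p in P]);print("handle ends",W[W[:,0].argmin()],W[W[:,0].argmax()],cv2.fitLine(W.astype(np.float32),cv2.DIST_L2,0,.001,.001).ravel())
big=cv2.resize(t[210:345,130:265],None,fx=4,fy=4,interpolation=2);b2=cv2.resize(s[300:420,200:380],(540,540*120//180));c=np.zeros((540,540,3),np.uint8)
cv2.imwrite("pics/crop.png",big[:,:,::-1])
E
```

```text
Traceback (most recent call last):
  File "h.py", line 16, in red
    n,l,s,c=cv2.connectedComponentsWithStats(m);j=1+s[1:,4].argmax()
                                                    ~~~~~~~~~~~~~~^^
ValueError: attempt to get argmax of an empty sequence
```

```bash
sed -i 's/<4)|(h\[:,:,0\]>176))&(h\[:,:,1\]>190)&(h\[:,:,2\]>90)/<7)|(h[:,:,0]>172))\&(h[:,:,1]>140)\&(h[:,:,2]>80)/' h.py
cat > m0.py <<'E'
from h import *
t,s=camera("top"),camera("side")
a=red(t,(150,220,240,300));b=red(s,(210,300,300,350));print(a[:3],b[:3]);print("bar",tri(a[0],b[0]))
r=cv2.boxPoints(a[2]);print("bar corners",[np.round(plane("top",p,.165),3).tolist() for p in r])
g=cv2.cvtColor(t,cv2.COLOR_RGB2GRAY)
m=np.zeros_like(g);m[195:275,302:376]=1
h=cv2.cvtColor(t,cv2.COLOR_RGB2HSV);m=((g>110)*m).astype(np.uint8);m[h[:,:,1]>90]=0
n,l,st,c=cv2.connectedComponentsWithStats(m);j=1+st[1:,4].argmax();pts=np.argwhere(l==j)[:,::-1].astype(np.float32)
W=np.array([plane("top",p,.026)[:2] for p in cv2.convexHull(pts)[:,0]]);print("keeper",st[j],cv2.minEnclosingCircle(W.astype(np.float32)))
d=((g<35)).astype(np.uint8);d[:150]=0;d[305:]=0;d[:,:235]=0;d[:,440:]=0
d=cv2.morphologyEx(d,cv2.MORPH_OPEN,np.ones((7,7)));q=cv2.boxPoints(cv2.minAreaRect(np.argwhere(d)[:,::-1].astype(np.float32)))
Q=np.array([plane("top",p,.014)[:2] for p in q]);print("hob",np.round(Q,3).tolist(),np.linalg.norm(np.diff(Q,axis=0),axis=1))
k=((h[:,:,1]<60)&(g>90)).astype(np.uint8);k[:232]=0;k[292:]=0;k[:,:165]=0;k[:,230:]=0
n,l,st,c=cv2.connectedComponentsWithStats(k);j=1+st[1:,4].argmax();pts=np.argwhere(l==j)[:,::-1].astype(np.float32)
W=np.array([plane("top",p,.04+.078)[:2] for p in cv2.convexHull(pts)[:,0]]);print("lid",st[j],cv2.minEnclosingCircle(W.astype(np.float32)))
hd=(g<40).astype(np.uint8);hd[:288]=0;hd[342:]=0;hd[:,:180]=0;hd[:,210:]=0
P=np.argwhere(hd)[:,::-1]
W=np.array([plane("top",p,.107)[:2] for p in P]);print("handle ends",W[W[:,0].argmin()],W[W[:,0].argmax()],cv2.fitLine(W.astype(np.float32),cv2.DIST_L2,0,.001,.001).ravel())
cv2.imwrite("pics/crop.png",cv2.resize(t[210:345,130:265],None,fx=4,fy=4,interpolation=2)[:,:,::-1])
E
python3 m0.py
```

```text
(array([191.8452381 , 259.35714286]), array([184, 252,  16,  16,  84], dtype=int32), ((192.0015869140625, 259.4600524902344), (19.104888916015625, 4.352297306060791), 47.29060745239258)) (array([254.05432099, 322.16296296]), array([239, 314,  31,  18, 405], dtype=int32), ((254.1245574951172, 322.1641845703125), (13.145915031433105, 31.51333999633789), 79.3803482055664))
bar (array([0.47911978, 0.41755508, 0.15892993]), np.float64(0.0020998320311208705))
bar corners [[0.494, 0.438, 0.165], [0.502, 0.43, 0.165], [0.464, 0.394, 0.165], [0.456, 0.402, 0.165]]
keeper [311 206  56  56 517] ((0.5739250779151917, 0.01746448501944542), 0.0848298966884613)
hob [[0.41, 0.304], [0.789, 0.291], [0.758, -0.281], [0.38, -0.25]] [0.37850094 0.5730436  0.37942806]
lid [ 170  236   53   56 2064] ((0.47407782077789307, 0.41728419065475464), 0.07794035971164703)Traceback (most recent call last):
  File "m0.py", line 18, in <module>
    W=np.array([plane("top",p,.107)[:2] for p in P]);print("handle ends",W[W[:,0].argmin()],W[W[:,0].argmax()],cv2.fitLine(W.astype(np.float32),cv2.DIST_L2,0,.001,.001).ravel())
                                                                           ~^^^^^
IndexError: too many indices for array: array is 1-dimensional, but 2 were indexed
```

```bash
sed -i 's/hd=(g<40)/hd=((g<75)\&(h[:,:,1]<110))/' m0.py; python3 m0.py | tail -1
python3 - <<'E'
from h import *
for p in((243,290),(431,298),(272,230),(407,236)):print(p,plane("top",p,.014).round(3))
print(plane("top",(195,292),.107),plane("top",(193,338),.107))
E
```

```text
handle ends [0.26851741 0.43046382] [0.39149199 0.41309733] [ 0.99914956 -0.04123344  0.3302704   0.42226112]
(243, 290) [0.404 0.299 0.014]
(431, 298) [ 0.383 -0.26   0.014]
(272, 230) [0.585 0.216 0.014]
(407, 236) [ 0.569 -0.191  0.014]
[0.39423298 0.41873368 0.107     ] [0.26854994 0.4195281  0.107     ]
```

View pics/crop.png

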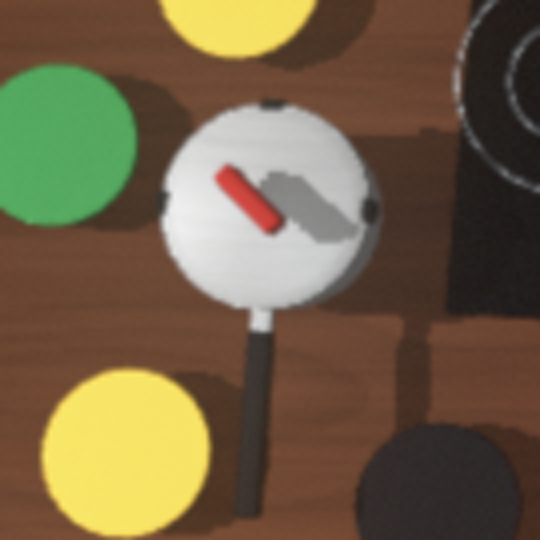

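The crop confirms it: the clamped-lid pan has its red bar at crop (250,198), which is full-frame (192.5,259.5), and it is free of the yellow, green and black discs. The bar measures (0.478, 0.417, 0.159) and the expected height is 0.158. The keeper is at (0.574, 0.0175), with a radius of 0.085 against the expected 0.083. Moving now.

Emit:
servo_tool(
  increments=[
    [[0,0,0,0,0,-0.9,0],[0,0,0,0,0,-0.9,0],[0,0,0,0.5,-0.7,0,0],[0,0,0,0.5,-0.7,0,0],[0,0,0,0.5,-0.7,0,0],[0,0,0,0.5,-0.7,0,0],[0,0,0,0.5,-0.7,0,0],[0,0,0,0.5,-0.7,0,0],[0,0,0,0.5,-0.7,0,0],[0,0,0,0.5,-0.7,0,0]],
  ],
  squeeze=25,
)

```text
time_s: 1.65
tool_pos: [0.3282, -0.1815, 0.3012]
eef_rot: [3.088, 0.575, 0.001]
ft_force: [0.6, -0.0, 0.1]
grip_width: 0.0917
grasp_force: 0.0
```

Emit:
servo_tool(
  increments=[
    [[0,0,0,0.5,-0.7,0,0],[0,0,0,0.5,-0.7,0,0],[0,0,0,0.5,-0.7,0,0],[0,0,0,0.5,-0.7,0,0],[0,0,0,0.5,-0.7,0,0],[0,0,0,0.5,-0.7,0,0],[0,0,0,0.5,-0.7,0,0],[0,0,0,0.5,-0.7,0,0],[0,0,0,0.5,-0.7,0,0],[0,0,0,0.5,-0.7,0,0]],
  ],
)

```text
time_s: 2.9
tool_pos: [0.4567, 0.3187, 0.3011]
eef_rot: [-3.088, -0.577, -0.001]
ft_force: [-0.3, 0.2, 0.9]
grip_width: 0.0919
grasp_force: 0.0
```

Emit:
servo_tool(
  increments=[
    [[0,0,-1,0,0,0,0],[0,0,-1,0,0,0,0],[0,0,-1,0,0,0,0],[0,0,-1,0,0,0,0],[0,0,-1,0,0,0,0],[0,0,-0.7,0,0,0,0],[0,0,0,0,0,0,0]],
  ],
)

```text
time_s: 3.78
tool_pos: [0.4564, 0.3169, 0.301]
eef_rot: [-2.914, -1.175, -0.0]
ft_force: [-0.4, -0.5, 0.7]
grip_width: 0.0919
grasp_force: 0.0
```

Emit:
servo_tool(
  increments=[
    [[0,0,0,0.7,-0.475,0,0],[0,0,0,0.71,-0.475,0,0],[0,0,0,0,0,0,0],[0,0,0,0,0,0.8,0],[0,0,0,0,0,0.8,0],[0,0,0,0,0,0.5,0],[0,0,0,0,0,0,0]],
  ],
)

```text
time_s: 4.65
tool_pos: [0.4764, 0.4145, 0.1729]
eef_rot: [2.912, 1.173, -0.007]
ft_force: [0.4, 0.3, 0.1]
grip_width: 0.0919
grasp_force: 0.0
```

Run:
```python
from h import *
s=camera("side");cv2.imwrite("pics/s1.png",cv2.resize(s[200:400,150:400],None,fx=3,fy=3)[:,:,::-1]);b=bot.get_state();print(b["tool_pos"],b["joints"]);print(proj("side",b["tool_pos"]))
```

```text
[0.47750946 0.41562405 0.17490461] [ 7.13942506e-01  3.83087393e-01  1.63138197e+00 -1.71789722e-04
  1.12876394e+00  1.51894719e+00]
[254.43110051 314.53938611]
```

View pics/s1.png

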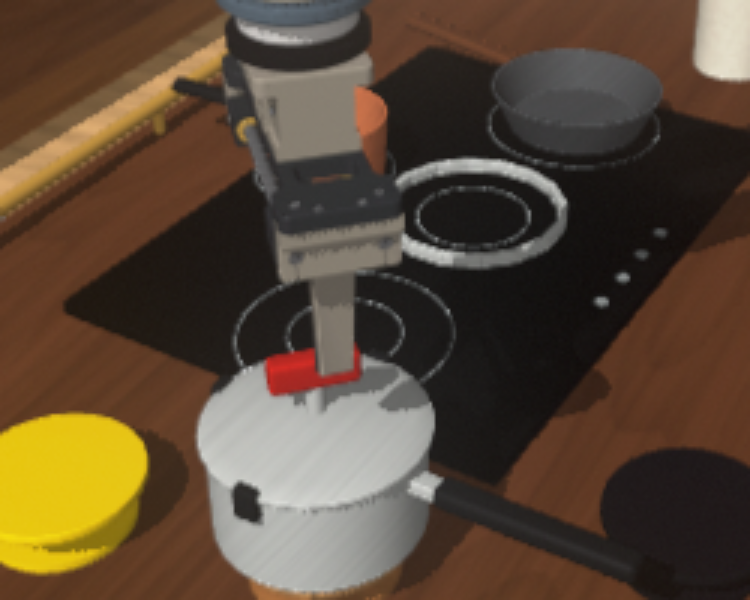

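The near finger, at crop (335,375), is in front of the red bar, the other is behind it, and they sit near the bar's middle. Descending to grip.

Emit:
servo_tool(
  increments=[
    [[0,0,0,0,0,0.3,0],[0,0,0,0,0,0.25,0],[0,0,0,0,0,0,0],[0,0,0,0,0,0,1],[0,0,0,0,0,0,1],[0,0,0,0,0,0,1],[0,0,0,0,0,0,1],[0,0,0,0,0,0,1]],
  ],
  squeeze=45,
)

```text
time_s: 5.7
tool_pos: [0.4779, 0.4166, 0.1421]
eef_rot: [-2.913, -1.175, -0.0]
ft_force: [0.6, 0.0, -0.5]
grip_width: 0.044
grasp_force: 0.0
```

Emit:
servo_tool(
  increments=[
    [[0,0,0,0,0,0,1],[0,0,0,0,0,0,1],[0,0,0,0,0,0,1],[0,0,0,0,0,0,1]],
  ],
)

```text
time_s: 6.2
tool_pos: [0.4779, 0.4165, 0.142]
eef_rot: [2.913, 1.175, -0.0]
ft_force: [0.1, 0.0, -0.1]
grip_width: 0.0152
grasp_force: 45.0
```

Emit:
servo_tool(
  increments=[
    [[0,0,0,0,0,-0.1,1],[0,0,0,0,0,-0.2,1],[0,0,0,0,0,-0.25,1],[0,0,0,0,0,-0.25,1],[0,0,0,0,0,-0.2,1],[0,0,0,0,0,-0.1,1],[0,0,0,0,0,0,1],[0,0,0,0,0,0,1]],
  ],
)

```text
time_s: 7.2
tool_pos: [0.4775, 0.4163, 0.2074]
eef_rot: [2.913, 1.175, -0.001]
ft_force: [-1.2, -0.1, -8.8]
grip_width: 0.0153
grasp_force: 45.0
```

Run:
```python
from h import *
s=camera("side");cv2.imwrite("pics/s2.png",cv2.resize(s[200:400,150:400],None,fx=3,fy=3)[:,:,::-1])
```

```text
(no output)
```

View pics/s2.png

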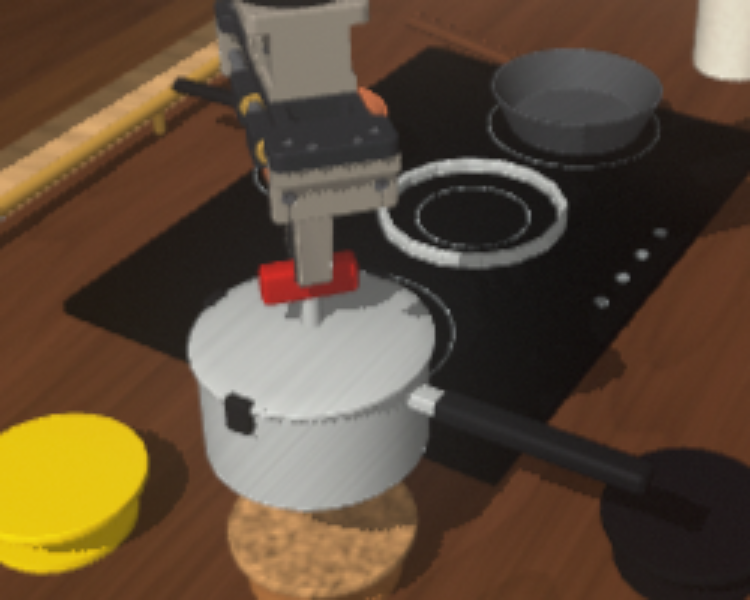

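Lifted clear and level, with about 0.9 kg on the bar and the cork stand visible below at crop (320,525). Carrying it to the keeper.

Emit:
servo_tool(
  increments=[
    [[0,0,0,-0.043,0.074,0,1],[0,0,0,-0.086,0.148,0,1],[0,0,0,-0.13,0.221,0,1],[0,0,0,-0.173,0.295,0,1],[0,0,0,-0.216,0.369,0,1],[0,0,0,-0.216,0.369,0,1],[0,0,0,-0.216,0.369,0,1],[0,0,0,-0.216,0.369,0,1],[0,0,0,-0.216,0.369,0,1],[0,0,0,-0.216,0.369,0,1]],
  ],
)

```text
time_s: 8.5
tool_pos: [0.5262, 0.2149, 0.2082]
eef_rot: [2.914, 1.174, 0.0]
ft_force: [0.0, 0.5, -7.5]
grip_width: 0.0151
grasp_force: 45.0
```

Emit:
servo_tool(
  increments=[
    [[0,0,0,-0.216,0.369,0,1],[0,0,0,-0.216,0.369,0,1],[0,0,0,-0.216,0.369,0,1],[0,0,0,-0.216,0.369,0,1],[0,0,0,-0.216,0.369,0,1],[0,0,0,-0.216,0.369,0,1],[0,0,0,-0.173,0.295,0,1],[0,0,0,-0.13,0.221,0,1],[0,0,0,-0.086,0.148,0,1],[0,0,0,-0.043,0.074,0,1]],
  ],
)

```text
time_s: 9.75
tool_pos: [0.5744, 0.0172, 0.2079]
eef_rot: [-2.914, -1.175, 0.0]
ft_force: [-0.6, 0.7, -8.0]
grip_width: 0.0151
grasp_force: 45.0
```

Emit:
servo_tool(
  increments=[
    [[0,0,0,0,0,0.3,1],[0,0,0,0,0,0.3,1],[0,0,0,0,0,0.2,1],[0,0,0,0,0,0,1],[0,0,0,0,0,0,1],[0,0,0,0,0,0,1],[0,0,0,0,0,0,1]],
  ],
)

```text
time_s: 10.62
tool_pos: [0.5746, 0.0176, 0.1605]
eef_rot: [2.913, 1.175, 0.001]
ft_force: [0.7, -0.4, -8.1]
grip_width: 0.0152
grasp_force: 45.0
```

Run:
```python
from h import *
s=camera("side");t=camera("top");cv2.imwrite("pics/s3.png",np.hstack([cv2.resize(s[180:340,200:400],None,fx=2,fy=2),cv2.resize(t[180:340,260:460],None,fx=2,fy=2)])[:,:,::-1])
b=bot.get_state();print(b["tool_pos"],b["joints"],b["ft_force"])
```

```text
[0.57443108 0.01761736 0.16031103] [2.80334166e-02 3.09008594e-01 1.77557038e+00 2.79670919e-05
 1.05648514e+00 8.32125429e-01] [-0.90982494 -0.43949675 -9.33681097]
```

View pics/s3.png

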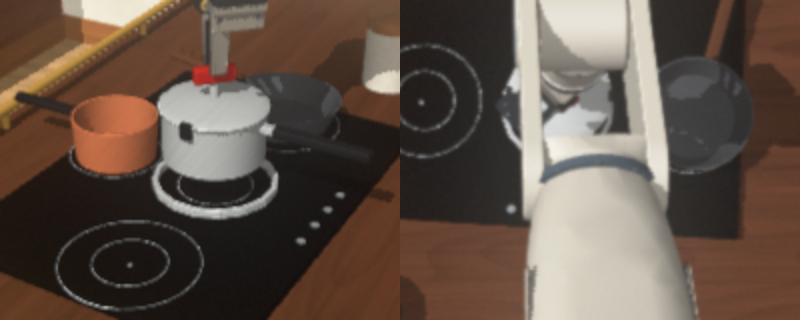

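The pan hangs level over the keeper, with its handle towards the robot: side-crop handle tip (370,155), keeper ellipse about (215,187). Next I check centring from the horizontal extents in the side view.

Run:
```python
from h import *
s=camera("side");h=cv2.cvtColor(s,cv2.COLOR_RGB2HSV);g=cv2.cvtColor(s,cv2.COLOR_RGB2GRAY)
k=((h[:,:,1]<70)&(g>100))
for r in (224,227,230,233,236,240): 
    c=np.flatnonzero(k[r,260:345])+260; print(r,c.min(),c.max())
kk=k.copy();kk[:262]=0;kk[290:]=0;kk[:,:270]=0;kk[:,345:]=0
ys,xs=np.nonzero(kk);print("keeper px",xs.min(),xs.max(),ys.max())
a=np.linspace(0,2*np.pi,400)
def ext(c,r,z):
    P=np.array([proj("side",(c[0]+r*np.cos(t),c[1]+r*np.sin(t),z)) for t in a]);return P.min(0).round(1),P.max(0).round(1)
print("pred lid",ext((.5744,.0176),.072,.140),"pred keeper",ext((.574,.0175),.083,.026))
for dx,dy in((.005,0),(0,.005)):print(dx,dy,np.subtract(proj("side",(.574+dx,.0175+dy,.026)),proj("side",(.574,.0175,.026))))
```

```text
224 285 328
227 281 330
230 279 334
233 279 334
236 280 334
240 281 330
keeper px 276 338 289
pred lid (array([278.5, 217.2]), array([335.4, 243.2])) pred keeper (array([275.3, 252.1]), array([337.9, 285.2]))
0.005 0 [-1.67642045 -0.46097904]
0 0.005 [-0.85346675  0.88045289]
```

Emit:
servo_tool(
  increments=[
    [[0,0,0,0,0,0.15,1],[0,0,0,0,0,0.15,1],[0,0,0,0,0,0.15,1],[0,0,0,0,0,0.12,1],[0,0,0,0,0,0.08,1],[0,0,0,0,0,0.04,1],[0,0,0,0,0,0,1],[0,0,0,0,0,0,1]],
  ],
)

```text
time_s: 11.78
tool_pos: [0.5745, 0.0176, 0.1189]
eef_rot: [2.913, 1.175, 0.001]
ft_force: [0.1, -1.4, -7.5]
grip_width: 0.0151
grasp_force: 45.0
```

Emit:
servo_tool(
  increments=[
    [[0,0,0,0,0,0.02,1],[0,0,0,0,0,0.015,1],[0,0,0,0,0,0.015,1],[0,0,0,0,0,0,1]],
  ],
)

```text
time_s: 12.28
tool_pos: [0.5744, 0.0176, 0.116]
eef_rot: [2.913, 1.175, 0.0]
ft_force: [-1.8, 0.2, -0.7]
grip_width: 0.015
grasp_force: 45.0
```

The load is off the wrist (-0.7 N) at the expected height. Releasing and going up.

Emit:
servo_tool(
  increments=[
    [[0,0,0,0,0,0,0],[0,0,0,0,0,0,0],[0,0,0,0,0,0,0],[0,0,0,0,0,0,0],[0,0,0,0,0,0,0],[0,0,0,0,0,0,0],[0,0,0,0,0,-0.5,0],[0,0,0,0,0,-0.9,0],[0,0,0,0,0,-0.9,0],[0,0,0,0,0,0,0]],
  ],
)

```text
time_s: 13.52
tool_pos: [0.5769, 0.0177, 0.2583]
eef_rot: [2.911, 1.174, 0.012]
ft_force: [-1.2, 0.0, 0.2]
grip_width: 0.0916
grasp_force: 0.0
```

```bash
cat > m1.py <<'E'
from h import *
import sys
s=camera("side");t=camera("top");cv2.imwrite(sys.argv[1],np.hstack([cv2.resize(s[180:340,200:400],None,fx=2,fy=2),cv2.resize(t[180:340,210:410],None,fx=2,fy=2)])[:,:,::-1])
h=cv2.cvtColor(s,cv2.COLOR_RGB2HSV);g=cv2.cvtColor(s,cv2.COLOR_RGB2GRAY)
k=((h[:,:,1]<70)&(g>100))
for r in range(236,260,4):
    c=np.flatnonzero(k[r,260:345])+260; print(r,c.min(),c.max())
a=np.linspace(0,2*np.pi,400)
P=np.array([proj("side",(.574+.072*np.cos(q),.0175+.072*np.sin(q),.014+.08)) for q in a]);print("pred lid",P.min(0),P.max(0))
print("pred handle ends",proj("side",(.574-.09,.0175,.074)),proj("side",(.574-.215,.0175,.074)))
E
python3 m1.py pics/s4.png
```

```text
236 291 319
240 284 330
244 280 333
248 279 334
252 281 332
256 281 329
pred lid [279.02979096 232.47648554] [334.79159381 259.61878596]
pred handle ends [338.51790673 260.33612112] [385.40143827 272.59935379]
```

View pics/s4.png

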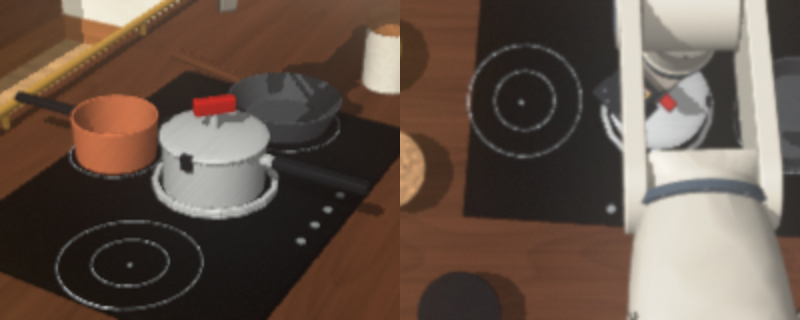

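The pan is seated: the lid extents at 279–334 px match the prediction of 279–335. The handle tip at side px (383,273) is straight out, against a prediction of (385,273), and the fingers are clear. Now I move over the handle (r = 0.17) and turn the wrist so that the closing axis lies across it.

Emit:
servo_tool(
  increments=[
    [[0,0,0,-0.51,-0.49,0,0],[0,0,0,-0.51,-0.49,0,0],[0,0,0,-0.51,-0.49,0,0],[0,0,0,-0.51,-0.49,0,0],[0,0,-1,0,0,0,0],[0,0,-1,0,0,0,0],[0,0,-1,0,0,0,0],[0,0,-1,0,0,0,0],[0,0,-1,0,0,0,0],[0,0,-1,0,0,0,0]],
  ],
  squeeze=10,
)

```text
time_s: 14.88
tool_pos: [0.4034, 0.0173, 0.2518]
eef_rot: [-2.602, -1.757, 0.004]
ft_force: [0.1, 0.5, 0.6]
grip_width: 0.092
grasp_force: 0.0
```

Emit:
servo_tool(
  increments=[
    [[0,0,-1,0,0,0,0],[0,0,-1,0,0,0,0],[0,0,-1,0,0,0,0],[0,0,-1,0,0,0,0],[0,0,-1,0,0,0,0],[0,0,-1,0,0,0,0],[0,0,-1,0,0,0,0],[0,0,-1,0,0,0,0],[0,0,-1,0,0,0,0],[0,0,-1,0,0,0,0]],
  ],
)

```text
time_s: 16.12
tool_pos: [0.4034, 0.0174, 0.2518]
eef_rot: [-1.844, -2.541, 0.003]
ft_force: [0.1, 0.3, -0.3]
grip_width: 0.0922
grasp_force: 0.0
```

Emit:
servo_tool(
  increments=[
    [[0,0,-1,0,0,0,0],[0,0,-1,0,0,0,0],[0,0,-1,0,0,0,0],[0,0,-1,0,0,0,0],[0,0,-1,0,0,0,0],[0,0,-1,0,0,0,0],[0,0,-1,0,0,0,0],[0,0,-1,0,0,0,0],[0,0,-1,0,0,0,0],[0,0,-1,0,0,0,0]],
  ],
)

```text
time_s: 17.38
tool_pos: [0.4034, 0.0173, 0.2518]
eef_rot: [-0.863, -3.017, 0.002]
ft_force: [-0.1, 0.1, 0.4]
grip_width: 0.092
grasp_force: 0.0
```

Emit:
servo_tool(
  increments=[
    [[0,0,-1,0,0,0,0],[0,0,-1,0,0,0,0],[0,0,-1,0,0,0,0],[0,0,-1,0,0,0,0],[0,0,-1,0,0,0,0],[0,0,-1,0,0,0,0],[0,0,-1,0,0,0,0],[0,0,-1,0,0,0,0],[0,0,0,0,0,0,0]],
  ],
)

```text
time_s: 18.5
tool_pos: [0.4036, 0.0174, 0.2521]
eef_rot: [-0.003, -3.139, 0.0]
ft_force: [0.3, 0.5, -1.1]
grip_width: 0.0921
grasp_force: 0.0
```

Run:
```python
from h import *
from scipy.spatial.transform import Rotation as R
b=bot.get_state();print(b["tool_pos"],b["joints"],R.from_rotvec(b["eef_rot"]).as_matrix().round(3).tolist())
s=camera("side");g=cv2.cvtColor(s,cv2.COLOR_RGB2GRAY)
# handle centre line in side view: dark columns against hob/counter
for c in range(346,386,6): print(c,g[255:285,c].tolist())
print([proj("side",(x,.0175,.074)).round(1).tolist() for x in(.48,.44,.404,.36)])
```

```text
[0.40356052 0.0173657  0.25213806] [ 3.92739033e-02 -6.62686881e-02  1.99444085e+00  1.95550551e-05
  1.21618690e+00 -1.52989555e+00] [[-1.0, 0.002, -0.003], [0.002, 1.0, -0.0], [0.003, -0.0, -1.0]]
346 [97, 72, 30, 31, 30, 37, 39, 41, 45, 43, 39, 38, 32, 29, 26, 26, 27, 25, 26, 27, 27, 27, 26, 27, 28, 27, 25, 27, 26, 26]
352 [40, 28, 29, 29, 27, 29, 33, 37, 38, 44, 46, 41, 39, 33, 29, 24, 26, 25, 22, 25, 23, 27, 27, 26, 25, 26, 26, 27, 25, 25]
358 [29, 27, 29, 28, 28, 30, 29, 27, 35, 38, 38, 44, 44, 38, 37, 32, 29, 24, 23, 24, 25, 22, 24, 24, 24, 25, 24, 26, 22, 25]
364 [29, 29, 29, 29, 25, 26, 27, 26, 27, 29, 35, 36, 40, 45, 41, 37, 35, 29, 25, 26, 22, 21, 22, 21, 22, 21, 23, 23, 88, 130]
370 [29, 30, 28, 28, 28, 27, 26, 27, 25, 25, 26, 30, 34, 36, 40, 44, 38, 36, 34, 27, 24, 67, 81, 64, 32, 22, 21, 22, 24, 22]
376 [27, 27, 28, 29, 28, 27, 28, 29, 26, 27, 26, 26, 26, 34, 36, 37, 44, 43, 36, 36, 31, 25, 20, 21, 22, 21, 20, 20, 21, 20]
382 [29, 28, 27, 27, 27, 28, 28, 27, 26, 25, 28, 27, 26, 25, 26, 32, 34, 37, 42, 37, 34, 32, 27, 26, 47, 63, 51, 41, 40, 40]
[[340.0, 260.7], [354.6, 264.5], [368.1, 268.1], [385.0, 272.5]]
```

Emit:
servo_tool(
  increments=[
    [[0,0,0,0,0,0.8,0],[0,0,0,0,0,0.9,0],[0,0,0,0,0,0.8,0],[0,0,0,0,0,0.5,0],[0,0,0,0,0,0.25,0],[0,0,0,0,0,0,0]],
  ],
)

```text
time_s: 19.3
tool_pos: [0.4031, 0.0174, 0.0573]
eef_rot: [-0.004, -3.138, 0.0]
ft_force: [-0.3, -0.5, -0.4]
grip_width: 0.0918
grasp_force: 0.0
```

Emit:
servo_tool(
  increments=[
    [[0,0,0,0,0,0,0.85],[0,0,0,0,0,0,0.85],[0,0,0,0,0,0,0.85],[0,0,0,0,0,0,0.85],[0,0,0,0,0,0,0.85],[0,0,0,0,0,0,0.85],[0,0,0,0,0,0,0.85],[0,0,0,0,0,0,0.85],[0,0,0,0,0,0,0.85]],
  ],
)

```text
time_s: 20.42
tool_pos: [0.4044, 0.0175, 0.0585]
eef_rot: [-0.002, -3.141, -0.0]
ft_force: [-0.0, 1.7, 1.8]
grip_width: 0.017
grasp_force: 10.0
```

Emit:
servo_tool(
  increments=[
    [[0,0,1,-0.007,0.198,0,0.85],[0,0,1,-0.007,0.198,0,0.85],[0,0,1,-0.007,0.198,0,0.85],[0,0,1,-0.007,0.198,0,0.85],[0,0,1,-0.007,0.198,0,0.85],[0,0,1,-0.007,0.198,0,0.85],[0,0,0,0,0,0,0.85]],
  ],
)

```text
time_s: 21.3
tool_pos: [0.4197, 0.0871, 0.0586]
eef_rot: [0.653, 3.073, 0.0]
ft_force: [1.0, 2.8, 0.8]
grip_width: 0.0172
grasp_force: 10.1
```

```bash
cat > p.py <<'E'
from h import *
from scipy.spatial.transform import Rotation as R
b=bot.get_state();p=b["tool_pos"];d=p[:2]-[.574,.0175];m=R.from_rotvec(b["eef_rot"]).as_matrix()
print(p,"r",np.linalg.norm(d),"ang",np.degrees(np.arctan2(d[1],d[0])),"toolx ang",np.degrees(np.arctan2(m[1,0],m[0,0])),b["ft_force"],b["grip_width"],b["grasp_force"])
E
python3 p.py
```

```text
[0.41968684 0.0871287  0.05857669] r 0.16929473614955307 ang 155.7143006759882 toolx ang 156.0163137723519 [0.9592106  2.83839458 0.82230269] 0.017174692183718955 10.0721937417984
```

The arc is followed at r = 0.169 with low forces. Continuing.

Emit:
servo_tool(
  increments=[
    [[0,0,1,-0.007,0.198,0,0.85],[0,0,1,-0.007,0.198,0,0.85],[0,0,1,-0.007,0.198,0,0.85],[0,0,1,-0.007,0.198,0,0.85],[0,0,1,-0.007,0.198,0,0.85],[0,0,1,-0.007,0.198,0,0.85],[0,0,1,-0.007,0.198,0,0.85],[0,0,1,-0.007,0.198,0,0.85],[0,0,1,-0.007,0.198,0,0.85]],
  ],
)

```text
time_s: 22.42
tool_pos: [0.4899, 0.1644, 0.0585]
eef_rot: [-1.573, -2.719, 0.001]
ft_force: [-1.2, 0.1, 2.5]
grip_width: 0.0169
grasp_force: 10.1
```

Emit:
servo_tool(
  increments=[
    [[0,0,1,-0.007,0.198,0,0.85],[0,0,1,-0.007,0.198,0,0.85],[0,0,1,-0.007,0.198,0,0.85],[0,0,1,-0.007,0.198,0,0.85],[0,0,1,-0.007,0.198,0,0.85],[0,0,1,-0.007,0.198,0,0.85],[0,0,1,-0.007,0.198,0,0.85],[0,0,1,-0.007,0.198,0,0.85],[0,0,0,0,0,0,0.85]],
  ],
)

```text
time_s: 23.55
tool_pos: [0.5821, 0.1868, 0.0586]
eef_rot: [2.259, 2.182, 0.002]
ft_force: [1.9, 0.2, 0.9]
grip_width: 0.017
grasp_force: 10.1
```

```bash
python3 p.py
```

```text
[0.58207958 0.18684662 0.05859927] r 0.1695392482885801 ang 87.2684703144786 toolx ang 88.02092579153141 [1.8802039  0.23440883 0.94830204] 0.01700507734843477 10.062268674373627
```

Handle at about 88°. Releasing and withdrawing up.

Emit:
servo_tool(
  increments=[
    [[0,0,0,0,0,0,0],[0,0,0,0,0,0,0],[0,0,0,0,0,0,0],[0,0,0,0,0,0,0],[0,0,0,0,0,0,0],[0,0,0,0,0,0,0],[0,0,0,0,0,-0.6,0],[0,0,0,0,0,-0.9,0],[0,0,0,0,0,-0.9,0],[0,0,0,0,0,0,0]],
  ],
)

```text
time_s: 24.8
tool_pos: [0.5839, 0.1882, 0.2075]
eef_rot: [2.259, 2.178, 0.012]
ft_force: [0.3, 0.7, -0.4]
grip_width: 0.0918
grasp_force: 0.0
```

```bash
python3 p.py; python3 m1.py pics/s5.png
```

```text
[0.58385331 0.18821772 0.20747034] r 0.17100183911053654 ang 86.6967246408741 toolx ang 87.93292070288977 [ 0.34603464  0.70178133 -0.35871868] 0.09177345938661902 0.0
236 295 303
240 282 325
244 278 329
248 278 331
252 280 327
256 280 327
pred lid [279.02979096 232.47648554] [334.79159381 259.61878596]
pred handle ends [338.51790673 260.33612112] [385.40143827 272.59935379]
```

View pics/s5.png

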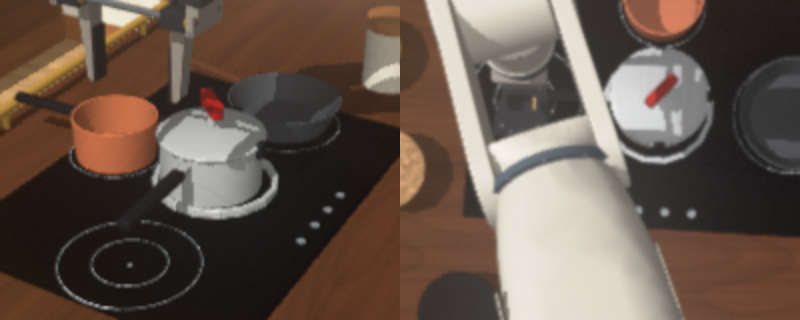

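The handle now lies over the left ring, but the pan sits a little rearward. I move the arm aside to check that it's level.

Emit:
servo_tool(
  increments=[
    [[0,0,0,0.8,-0.5,0,0],[0,0,0,0.8,-0.5,0,0],[0,0,0,0.8,-0.5,0,0],[0,0,0,0.8,-0.5,0,0],[0,0,0,0.8,-0.5,0,0],[0,0,0,0.8,-0.5,0,0],[0,0,0,0,0,0,0],[0,0,0,0,0,0,0]],
  ],
)

```text
time_s: 25.9
tool_pos: [0.411, 0.4806, 0.2008]
eef_rot: [2.26, 2.181, -0.005]
ft_force: [0.3, 0.5, -0.2]
grip_width: 0.0921
grasp_force: 0.0
```

Run:
```python
from h import *
s=camera("side");t=camera("top");cv2.imwrite("pics/s6.png",np.hstack([cv2.resize(s[210:310,240:340],None,fx=4,fy=4),cv2.resize(t[185:285,270:370],None,fx=4,fy=4)])[:,:,::-1])
a=red(t,(300,200,380,270));b=red(s,(285,210,330,250));print("bar",tri(a[0],b[0]),"expected z .132")
```

```text
bar (array([0.58056104, 0.01606474, 0.13282862]), np.float64(0.0019947829059520535)) expected z .132
```

View pics/s6.png

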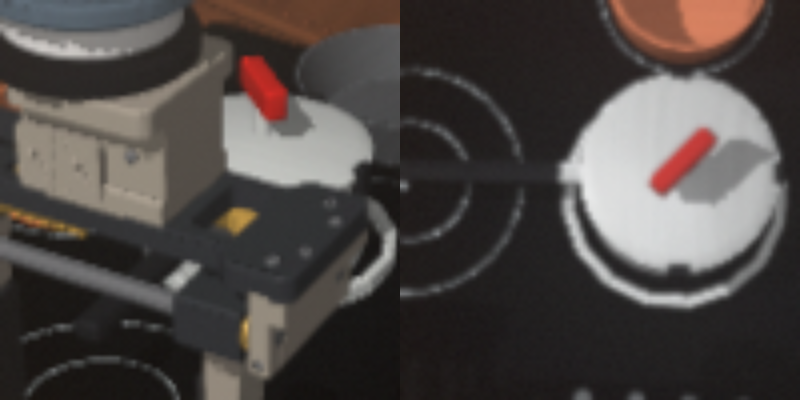

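The lid is round and level. The bar is at z 0.1328, against an expected 0.132, and the pan is about 6.5 mm back within its 7 mm of play. The handle, at top-crop row 171, passes about 10 mm from the left ring's centre at crop (403,185), and the arm touches nothing. Handing in.

```bash
python3 -c "
from plant import order
print(order.close_job())"
```

```text
the job is handed in; nothing more can be done
None
```

I've handed the job in, though no verdict came back: the saucepan stands level in the keeper ring, about 6.5 mm from its centre (limit 11 mm), let go, with its handle over the empty left ring, away from the skillet.

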